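# Unlatch a dusty filter cartridge and stand it in the sample pan

## Task

Swing the hold-down bar of the dust filter unit well aside (nearly a quarter turn, away from the robot), then squeeze in the sprung tab of the pleated filter cartridge and, with the tab pressed, lift the cartridge out of its bay. Stand it upright on the floor of the aluminium sample pan beside the stones, lowering it all the way rather than dropping it; leave the bar open, the plain blank cartridge in its bay, and the bottle, jar, sieve and pan where they are.

Things in the scene. Friction and masses are not known exactly. Their poses are not given: they have to be found in the camera images.
- filter_mid (a point): Pleated filter cartridge (to be taken out), grey plastic, 200 to 350 g, in either bay of the filter unit. Point: its centre, half-way up its 100 mm height. Own z up, x from its sprung tab (-x) to its rigid grip plate (+x). Body 50 (x) x 70 (y) x 55 mm high, its deck (5 mm above this point) shows a row of paper pleats 7 mm proud. Seated with 1.5 mm play all round, so it must go straight up.
- filter_pinch (a point): Where to pinch the pleated cartridge, along its x: 4.5 mm to +x of its centre line and 30 mm above its centre. Plate: 34 mm wide (y), 8 thick, outer face 18.5 mm to +x of this point. Tab: 28 mm wide, 5 thick, outer face 27.5 mm to -x, 18.5 mm when pressed; so 46 mm across, 37 pressed. Both stand 45 mm high on the deck, up to 20 mm above this point. Closing centred here does not shove the cartridge.
- filter_tab (a joint): how far the pleated cartridge's tab is pressed in along the cartridge's +x (m): 0 released, 0.009 at its stop; spring 4 N released to 8 N at the stop. A catch low on the tab hooks under the lip of the bay's front wall: the cartridge cannot be lifted until the tab is in by about 6 mm.
- blank_mid (a point): Blank cartridge in the other bay: same size, tab and plate as the pleated one, but its deck is plain and smooth; point and axes as for the pleated one. Stays where it is.
- unit: Dust filter unit, painted steel, fixed: foot 130 (x) x 300 (y) x 15 mm; block on it 92 (x, from -36.5 to +54.5) x 300 mm, top 70 mm above the table, flush with the seated decks. Origin: centre of underside, -x its front. Bays at x = 0, y = +60 and -60 mm. Posts 118 mm high at x = 0: pivot at y = +130 mm (16 wide), rest at y = -128 mm (12 wide). Nothing stands on the top at |y| under 40 mm.
- bar (a joint): swing of the hold-down bar about the vertical pivot (rad): 0 = along the unit's -y over both cartridges; grows as its free end swings to the unit's +x, away from the robot; stop at 1.75. Stays where it is left (stiff pivot, about 0.15 N m).
- bar_hinge (a point): Pivot of the hold-down bar, at the bar's mid-height, 126 mm above the table, at y = +130 mm of the unit. Flat steel bar 16 mm wide, 12 mm thick (120 to 132 mm above the table), 250 mm from this point to its free end, 5 mm above the tops of tabs and plates. This frame turns with the bar, which runs along its -y.
- pan_in (a point): Centre of the inner floor of the round aluminium sample pan, 5 mm above the table; loose, 0.8 kg. Floor radius 88 mm; rim radius 105 mm, 45 mm above the table; two low loop handles at its own +y and -y, reaching 126 mm from the centre, 42 mm high. z up. The two stones lie in its own -x half (35 to 85 mm from this point); the +x half is free.
- stone0_mid (a point): grey stone in the pan, 44 mm wide, 30 mm high; its centre
- stone1_mid (a point): reddish stone in the pan, 38 mm wide, 34 mm high; its centre
- bottle_mid (a point): white plastic bottle, 58 mm wide, 150 mm tall, standing between unit and pan; its centre
- jar_mid (a point): glass jar with steel cap, 70 mm wide, 100 mm tall; its centre
- sieve_mid (a point): round steel sieve, 120 mm wide, 40 mm high; its centre

How it is judged:
By the outcome, as a careful person would: the job done as asked, in the order asked, and still so for the second after the job is handed in, with the robot touching nothing.
It also fails if it takes over 58 s, if anything falls off the work surface, if the arm or the gripper's body presses on something with over 40 N, if the wrist force passes 120 N, or if a joint passes its speed limit or range.

## Robot

A 6-joint arm with a two-finger parallel gripper is mounted at the origin on the work surface. World frame = base frame: x ahead of the robot, y to its left, z up, the work surface at z = 0. Lengths are in mm, angles in rad, forces in N, time in s.
With the tool pointing down it reaches from about 225 to 725 mm from the base axis. Payload 3.1 kg.
Tool frame: the origin (TCP) lies at the very end of the fingers, on their centre line; the grasp point (between the pads) lies 19 mm behind it; z points along the fingers, y is the line along which they close (so a half turn about z gives the same grasp; the last joint's range is limited). The gripper opens to 85 mm and grips with 20 to 120 N. Pads are 22 mm wide; open, the fingers measure 114 mm over their backs; the gripper's body (76 mm by 85 mm) begins 54 mm behind the grasp point. The pads swing forward as they close: fully open they stand 13 mm farther back than shut.
Start: joints at [-1.45, 0.048, 0.099, 1.622, 0, 1.443], TCP at [129.262, -508.831, 194.612] pointing down, gripper open.
Joint ranges: [-2.91, 2.91], [-0.99, 1.94], [-1.21, 1.42], [-2.12, 2.29], [-1.49, 1.47], [-3.14, 3.14]. Speed limits (rad/s): [2.79, 2.79, 3.14, 3.14, 3.14, 3.14].

## Interface

Orientations are given as a unit quaternion [x, y, z, w].
In Python, from station import robot, optics, close_job, silhouettes, spot_point gives the robot as it stands.
- The arm moves only by the tool jog_arm, never from a script. Its argument "moves" is a list of rows, each an object of numbers: "claw": the gripper's target within -1 to 1 (fully open at 1, half-way at 0, shut at -1); "x", "y", "z": the shift along the tool's x, y, z in cm; "rx", "ry", "rz": the turn, a rotation vector about the tool's x, y, z in degrees. A call has 1 to 5 rows; each row is the pose to reach, as a shift and turn from the pose commanded when the call began, along the tool's axes at that moment; what a row does not reach only later rows make up. A row lasts 1/8 s, in which the tool goes at most 62.5 mm and 10.7 degrees, less where a joint would pass 70% of its speed; a pose out of reach is approached as far as the arm can. A call with a gripper value outside its range is refused whole. The fingers move at their own pace and stop on an object; the grip force is fixed at half the most. Time passes only in rows, so rows that repeat a pose let the fingers close. It gives the time, the measured TCP pose, the force, the opening and the grip force at its end, in the units of the state.
- robot.observe(): the state, without advancing time (a new reading comes with each control period).
- optics.camera(name): name is "side" or "top"; returns (picture, depth): 420x560x3 uint8, blue, green, red; 420x560 float32, mm along the optical axis (not along the pixel's ray), 0 where there is no reading.
- optics.calibration(name): a dict with "vertical_fov" (degrees; the focal length in pixels is half the picture's height over the tangent of half this angle, whatever the lens; pixels are square), "cx", "cy" (the principal point, pixels), "xyz" and "orientation" of the camera in the world. Camera axes: x right, y down, z forward; pixel columns grow to the right and rows downward; lengths in mm; the calibration is good to about 2 mm. A picture is of the moment at which its call begins. calibration takes no time and is no camera call.
- close_job(): hands the job in; it is judged then, once.
Trained networks look in the newest picture that a camera, given by its name, has taken for a name from the list of things; names that differ only in an ending like _2 or _b are one class to them, and where a whole thing is asked for, a point or a joint stands for the part that bears it (a point fixed in the world has none). Each returns a list of dicts, best first, with "confidence" (0 to 1); they miss things now and then, are a little off and sometimes report something else, mostly with a low value. They report only what shows in the picture. A call takes as long as a camera call.
- silhouettes(thing, camera): "pixels" (420x560 bool, what is visible of it) and "bbox" ([left, top, right, bottom] in pixels, round what is visible of it).
- spot_point(thing, camera): "position" ([column, row] in pixels: a listed point, or the origin of a listed thing).
The state is a dict: "clock": time; "joint_pos": joint angles; "qvel": joint speeds; "joint_efforts": joint torques, N m; "tcp_pos": TCP position; "tool_rot": TCP orientation; "wrist_force": force on the tool from outside, world axes, zero at the start; "torque": the same for the moment, N m; "finger_gap": opening from 0.0 (shut) to 1.0 (fully open); "grasp_force": force on a finger pad.
Only numpy, scipy, OpenCV 4.12 (cv2) and the standard library are available. Lean on these libraries where they do the work, as an engineer would, in place of code of your own. Each camera call takes 0.05 s, during which the arm holds its last target. There are 200 camera calls.

## Working session

There is one attempt and no reset: what is moved stays moved. The work goes in short steps, Python scripts to look and compute and a tool call to move; the robot and the scene stay as the last step left them, time stands still between calls to the robot, and variables do not carry over. Pictures are saved under pics/ and viewed, at most 10 in all, crops included, and the job is handed in when it is done.

Besides the shell and the picture viewer there is one more tool, called after "Call:" as name([rows], argument=value, ...), one row to a line, values as JSON. jog_arm: Moves the arm, as the interface text tells. Its arguments: {"type":"object","properties":{"moves":{"type":"array"}},"required":["moves"]}

```bash
mkdir -p pics
cat > h.py <<'E'
import numpy as np, cv2
from scipy.spatial.transform import Rotation as R
from station import robot, optics, close_job, silhouettes, spot_point
def cal(n):
    c=optics.calibration(n); f=210/np.tan(np.radians(c["vertical_fov"])/2)
    o=c["orientation"]
    return c,f,R.from_quat(o).as_matrix(),np.array(c["xyz"])
def at_z(n,px,z):
    c,f,M,t=cal(n); r=M@np.array([(px[0]-c["cx"])/f,(px[1]-c["cy"])/f,1])
    return t+r*(z-t[2])/r[2]
def cloud(n,d):
    c,f,M,t=cal(n); v,u=np.mgrid[0:420,0:560]
    P=np.stack([(u-c["cx"])/f*d,(v-c["cy"])/f*d,d],-1)@M.T+t
    P[d<=0]=np.nan; return P
def proj(n,p):
    c,f,M,t=cal(n); q=M.T@(np.array(p)-t); return np.array([c["cx"]+f*q[0]/q[2],c["cy"]+f*q[1]/q[2]])
E
cat > a.py <<'E'
from h import *
ims=[]
for n in("top","side"):
    im,d=optics.camera(n); ims.append(im); np.save(f"/tmp/{n}.npy",d)
    cv2.imwrite(f"pics/{n}0.png",im); c=optics.calibration(n); print(n,c)
H=dict(filter_mid=65,filter_pinch=95,blank_mid=65,bar_hinge=126,pan_in=5,stone0_mid=20,stone1_mid=22,bottle_mid=75,jar_mid=50,sieve_mid=20,unit=0)
for n in("top","side"):
    for k,z in H.items():
        r=spot_point(k,n)
        for e in r[:2]: print(n,k,round(e["confidence"],2),np.round(e["position"],1),np.round(at_z(n,e["position"],z)[:2],1))
E
python3 a.py
```

```text
top {'vertical_fov': 45.30911760825676, 'cx': 277.42190766897085, 'cy': 213.68406538579987, 'xyz': array([ 417.51288222,  -49.08989969, 1636.10378474]), 'orientation': array([-0.70308929,  0.70943711, -0.03478343,  0.0339787 ])}
side {'vertical_fov': 55.283599522498534, 'cx': 277.1636603019086, 'cy': 215.33914523379778, 'xyz': array([287.48347878, 554.19181807, 933.52836896]), 'orientation': array([-0.23006267,  0.91563133, -0.32155303,  0.07276054])}
top filter_mid 0.58 [303.  244.8] [ 472.6 -130.5]
top filter_mid 0.24 [343.8 242.1] [ 479.9 -257.9]
top filter_pinch 0.6 [281.  245.2] [470.9 -61.6]
top filter_pinch 0.56 [304.  240.6] [ 484.4 -132.1]
top blank_mid 0.7 [342.4 241.4] [ 482.1 -253.6]
top bar_hinge 0.74 [280.8 241.6] [480.7 -60.8]
top pan_in 0.76 [165.7 231.7] [521.2 311.4]
top stone0_mid 0.53 [156.4 217.7] [565.7 338.7]
top stone0_mid 0.4 [281.5 243.4] [479.3 -63.9]
top stone1_mid 0.5 [146. 228.] [532.6 371.1]
top bottle_mid 0.7 [319.2 241.5] [ 482.  -180.3]
top bottle_mid 0.51 [227.  233.7] [508.8 105.6]
top jar_mid 0.94 [402.5 223.7] [ 536.9 -446.8]
top jar_mid 0.73 [205.  164.1] [733.7 178.5]
top sieve_mid 0.6 [205.6 161. ] [749.9 180.9]
top unit 0.81 [320.  244.3] [ 476.  -189.1]
side filter_mid 0.64 [327.3 213.2] [ 480.4 -135.7]
side filter_pinch 0.58 [326.8 209.1] [ 480.7 -124.4]
side blank_mid 0.9 [345.4 182.1] [ 480.5 -270.8]
side bar_hinge 0.59 [321.9 217. ] [474.1 -69.1]
side pan_in 0.7 [234.6 355.9] [513.2 308.9]
side pan_in 0.5 [277.7 269.6] [533.1  58.2]
side stone0_mid 0.8 [206.  355.2] [567.6 342.2]
side stone1_mid 0.67 [216.6 376.6] [520.  370.8]
side bottle_mid 0.87 [275.2 268.3] [521.8  95.3]
side jar_mid 0.78 [349.7 148.7] [ 527.3 -430.9]
side sieve_mid 0.8 [177.6 266.1] [766.1 182.3]
side sieve_mid 0.18 [344.4 183.5] [ 491.  -306.5]
side unit 0.61 [335.9 211.7] [ 474.4 -205.1]
```

View pics/top0.png

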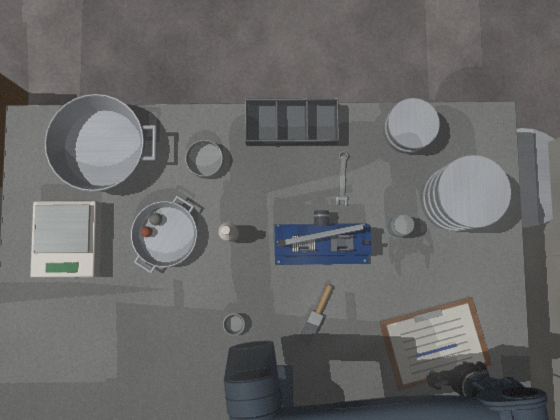

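View pics/side0.png

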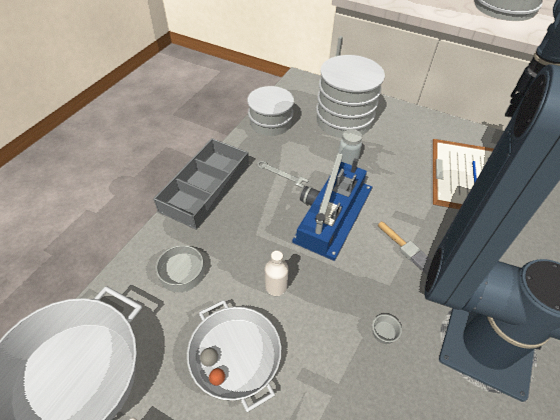

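```bash
cat > b.py <<'E'
from h import *
D={n:np.load(f"/tmp/{n}.npy") for n in("top","side")}
for n in D:
    P=cloud(n,D[n]).reshape(-1,3); np.set_printoptions(suppress=True,precision=1)
    inu=(P[:,0]>380)&(P[:,0]<580)&(P[:,1]>-380)&(P[:,1]<0)
    for nm,lo,hi in(("bar",124,140),("plates",108,119),("top",64,76),("foot",10,20)):
        q=P[inu&(P[:,2]>lo)&(P[:,2]<hi)]
        if len(q)<5: print(n,nm,len(q)); continue
        r=cv2.minAreaRect(q[:,:2].astype(np.float32)); print(n,nm,len(q),np.array(r[0]),np.array(r[1]),r[2],"zmed",np.median(q[:,2]), q.min(0),q.max(0))
    t=P[(P[:,2]>-15)&(P[:,2]<8)]; print("table z",np.median(t[:,2]))
    # pan rim
    q=P[(np.hypot(P[:,0]-517,P[:,1]-311)<135)&(P[:,2]>38)&(P[:,2]<52)]
    (c,r)=cv2.minEnclosingCircle(q[:,:2].astype(np.float32)); print("rim",c,r,np.linalg.norm(q[:,:2]-c,axis=1).mean())
    e=q[np.linalg.norm(q[:,:2]-c,axis=1)<108]; A=np.c_[2*e[:,:2],np.ones(len(e))]; s=np.linalg.lstsq(A,(e[:,:2]**2).sum(1),rcond=None)[0]; print("fit",s[:2],np.sqrt(s[2]+s[0]**2+s[1]**2))
    b=P[(np.hypot(P[:,0]-515,P[:,1]-100)<70)&(P[:,2]>30)]; print("bottle",b.min(0),b.max(0))
E
python3 b.py
```

```text
top bar 458 [ 499.3 -183.7] [ 54.9 269.9] 2.264224052429199 zmed 133.71807020778976 [ 467.1 -319.7  124.2] [531.2 -49.4 139.9]
top plates 69 [ 477.1 -216.7] [213.9  45.6] 89.42597198486328 zmed 115.77308509281397 [ 455.1 -323.7  109. ] [ 500.8 -109.7  118.9]
top top 1841 [ 509.9 -191.8] [136.4 298.2] 0.17317430675029755 zmed 71.28162786343228 [ 441.3 -341.    64. ] [578.  -42.9  76. ]
top foot 841 [ 477.8 -189.7] [377.7 196.1] 88.75572204589844 zmed 16.075069149784213 [ 381.  -379.8   10. ] [577.7  -1.1  20. ]
table z 2.0742545199735787
rim (514.1941528320312, 310.05877685546875) 128.82186889648438 102.79669191516653
fit [512.3 306.3] 98.73978633609276
bottle [487.8  74.2  31.4] [543.7 131.6 162.9]
side bar 461 [ 496.  -179.9] [ 23.3 267.7] 10.01243782043457 zmed 133.23263174303372 [ 463.2 -309.9  124.1] [529.5 -47.9 139.6]
side plates 110 [ 475.3 -189.2] [ 46.4 274.3] 0.29613354802131653 zmed 115.23504237106852 [ 451.7 -326.4  108.1] [498.8 -52.1 118.9]
side top 1897 [ 507.5 -191.3] [138.  305.7] 0.13553914427757263 zmed 71.1523378933673 [ 438.5 -344.3   64. ] [576.5 -38.5  76. ]
side foot 916 [ 475.2 -191.5] [130.4 305.5] 0.14096935093402863 zmed 16.233010592908272 [ 409.7 -344.4   10.1] [540.1 -38.7  20. ]
table z 1.6585023762953597
rim (509.66510009765625, 308.40716552734375) 128.38206481933594 104.44613606211165
fit [510.2 306.8] 99.32409316195691
bottle [485.2  80.2  30.2] [542.1 132.9 153.7]
```

The unit is square to the world with its hinge at about (475,-61), in the top picture at (281,243). The bar is already slightly turned, with its free end at (365,228). The pleated cartridge is in the left bay near (303,243). The pan is at (165,233), with its stones at (156,218) and (146,231), and the bottle at (228,232).

```bash
cat > m.py <<'E'
# usage: m.py x y z ... : shift in tool axes (cm) from current pose
from h import *; import sys
s=robot.observe(); M=R.from_quat(s["tool_rot"]).as_matrix(); p=np.array(s["tcp_pos"])
print("t",s["clock"],"tcp",np.round(p,1),"F",np.round(s["wrist_force"],1),"gap",s["finger_gap"]); print(np.round(M,3))
a=np.array(list(map(float,sys.argv[1:]))).reshape(-1,3)
for w in a: print(w,np.round(M.T@(w-p)/10,2))
E
python3 m.py 455 -191 190 455 -191 123
```

```text
t 1.2 tcp [ 129.3 -508.8  194.6] F [0.1 1.1 0.2] gap 0.9989920041946705
[[ 0.969  0.246  0.   ]
 [ 0.246 -0.969  0.   ]
 [ 0.    -0.    -1.   ]]
[ 455. -191.  190.] [ 39.4  -22.78   0.46]
[ 455. -191.  123.] [ 39.4  -22.78   7.16]
```

Call:
jog_arm([
  {"claw": -1,"x": 39.4,"y": -22.8,"z": 0.5,"rz": -75.7},
  {"claw": -1,"x": 39.4,"y": -22.8,"z": 0.5,"rz": -75.7},
  {"claw": -1,"x": 39.4,"y": -22.8,"z": 0.5,"rz": -75.7},
  {"claw": -1,"x": 39.4,"y": -22.8,"z": 0.5,"rz": -75.7},
  {"claw": -1,"x": 39.4,"y": -22.8,"z": 0.5,"rz": -75.7},
])

```text
invalid input
```

```bash
python3 m.py 455 -191 190 455 -191 123; python3 -c "
from h import *
print(R.from_quat(robot.observe()['tool_rot']).as_euler('zyx',degrees=True))"
```

```text
t 1.2 tcp [ 129.3 -508.8  194.6] F [0.1 1.1 0.2] gap 0.9989920041946705
[[ 0.969  0.246  0.   ]
 [ 0.246 -0.969  0.   ]
 [ 0.    -0.    -1.   ]]
[ 455. -191.  190.] [ 39.4  -22.78   0.46]
[ 455. -191.  123.] [ 39.4  -22.78   7.16]
[-1.42550258e+01  1.52611651e-03 -1.79998861e+02]
```

Call:
jog_arm([
  {"claw": -1,"x": 6,"y": -3,"z": 0,"rx": 0,"ry": 0,"rz": -10},
  {"claw": -1,"x": 11,"y": -6,"z": 0,"rx": 0,"ry": 0,"rz": -20},
  {"claw": -1,"x": 16,"y": -9,"z": 0,"rx": 0,"ry": 0,"rz": -30},
  {"claw": -1,"x": 21,"y": -12,"z": 0,"rx": 0,"ry": 0,"rz": -40},
  {"claw": -1,"x": 26,"y": -15,"z": 0,"rx": 0,"ry": 0,"rz": -50},
])

```text
clock: 1.82
tcp_pos: [345.5, -298.1, 194.8]
tool_rot: [0.845, 0.534, 0.0, 0.001]
wrist_force: [0.8, 0.3, 0.7]
finger_gap: 0.0
grasp_force: 0.0
```

```bash
python3 m.py 455 -191 190 455 -191 123
```

```text
t 1.825 tcp [ 345.5 -298.1  194.8] F [0.8 0.3 0.7] gap 6.68459847020746e-07
[[ 0.429  0.903  0.001]
 [ 0.903 -0.429 -0.001]
 [-0.     0.001 -1.   ]]
[ 455. -191.  190.] [14.37  5.29  0.48]
[ 455. -191.  123.] [14.38  5.28  7.18]
```

Call:
jog_arm([
  {"claw": -1,"x": 5,"y": 1.8,"z": 0,"rx": 0,"ry": 0,"rz": -9},
  {"claw": -1,"x": 10,"y": 3.6,"z": 0,"rx": 0,"ry": 0,"rz": -18},
  {"claw": -1,"x": 14.4,"y": 5.3,"z": 1.5,"rx": 0,"ry": 0,"rz": -25.6},
  {"claw": -1,"x": 14.4,"y": 5.3,"z": 5,"rx": 0,"ry": 0,"rz": -25.6},
  {"claw": -1,"x": 14.4,"y": 5.3,"z": 7.2,"rx": 0,"ry": 0,"rz": -25.6},
])

```text
clock: 2.45
tcp_pos: [454.5, -191.6, 120.9]
tool_rot: [0.707, 0.707, -0.0, -0.001]
wrist_force: [-0.3, -0.6, -0.2]
finger_gap: -0.001
grasp_force: 0.0
```

```bash
cat > c.py <<'E'
from h import *
a=[]
for th in [.2,.32,.45,.58,.7,.82,.95,1.1,1.25,1.38,1.5]:
    p=np.array([475+130*np.sin(th)-21*np.cos(th),-61-130*np.cos(th)-21*np.sin(th),123]); a+=list(p)
print(*np.round(a,1))
E
python3 m.py $(python3 c.py)
python3 - <<'E'
from h import *
im,d=optics.camera("side"); cv2.imwrite("pics/s1.png",cv2.resize(im[120:300,220:420],None,fx=4,fy=4)[:600,:800])
E
```

```text
t 2.45 tcp [ 454.5 -191.6  120.9] F [-0.3 -0.6 -0.2] gap -0.0006818383351294602
[[ 0.     1.    -0.002]
 [ 1.    -0.     0.001]
 [ 0.001 -0.002 -1.   ]]
[ 480.2 -192.6  123. ] [-0.1   2.57 -0.21]
[ 496. -191.  123.] [ 0.06  4.15 -0.21]
[ 512.6 -187.2  123. ] [ 0.44  5.81 -0.22]
[ 528.7 -181.2  123. ] [ 1.04  7.42 -0.22]
[ 542.7 -174.   123. ] [ 1.76  8.82 -0.22]
[ 555.7 -165.   123. ] [ 2.66 10.12 -0.22]
[ 568.5 -153.7  123. ] [ 3.79 11.4  -0.22]
[ 581.3 -138.7  123. ] [ 5.29 12.68 -0.22]
[ 591.7 -121.9  123. ] [ 6.97 13.71 -0.22]
[ 598.7 -106.3  123. ] [ 8.53 14.41 -0.22]
[603.2 -91.1 123. ] [10.05 14.86 -0.22]
```

View pics/s1.png

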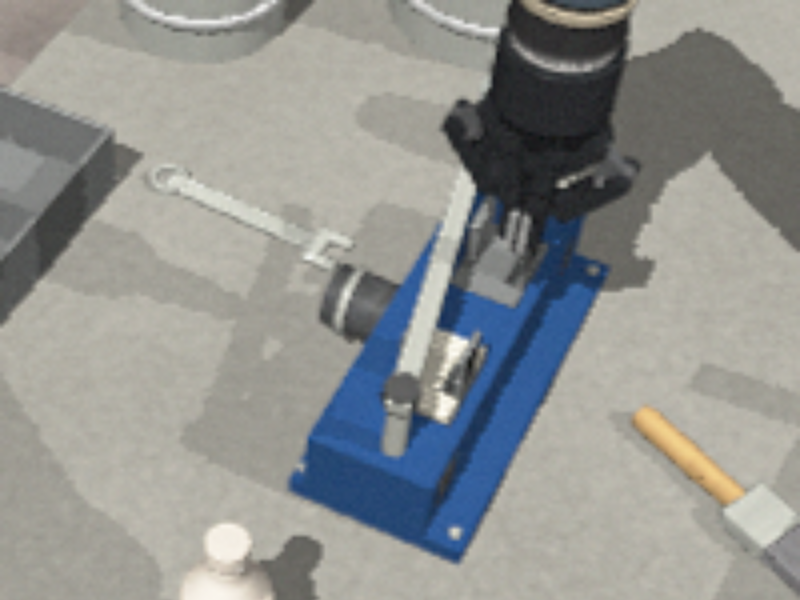

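The crop shows the shut fingers at about (515,225), robot-side of the bar. The bar runs from its hinge (400,390) to (460,190), the pleats are at (440,380) and the blank is at (500,270). Next I sweep the bar open.

Call:
jog_arm([
  {"claw": -1,"x": 0,"y": 2.6,"z": -0.2,"rx": 0,"ry": 0,"rz": 0},
  {"claw": -1,"x": 0.1,"y": 4.2,"z": -0.2,"rx": 0,"ry": 0,"rz": 0},
  {"claw": -1,"x": 0.4,"y": 5.8,"z": -0.2,"rx": 0,"ry": 0,"rz": 0},
  {"claw": -1,"x": 1,"y": 7.4,"z": -0.2,"rx": 0,"ry": 0,"rz": 0},
  {"claw": -1,"x": 1.8,"y": 8.8,"z": -0.2,"rx": 0,"ry": 0,"rz": 0},
])

```text
clock: 3.12
tcp_pos: [543.5, -174.8, 124.9]
tool_rot: [0.708, 0.706, 0.0, 0.0]
wrist_force: [-0.3, 0.4, 0.8]
finger_gap: -0.001
grasp_force: 0.0
```

Call:
jog_arm([
  {"claw": -1,"x": 0.9,"y": 1.3,"z": 0,"rx": 0,"ry": 0,"rz": 0},
  {"claw": -1,"x": 2.0,"y": 2.6,"z": 0,"rx": 0,"ry": 0,"rz": 0},
  {"claw": -1,"x": 3.5,"y": 3.9,"z": 0,"rx": 0,"ry": 0,"rz": 0},
  {"claw": -1,"x": 5.2,"y": 4.9,"z": 0,"rx": 0,"ry": 0,"rz": 0},
  {"claw": -1,"x": 6.8,"y": 5.6,"z": 0,"rx": 0,"ry": 0,"rz": 0},
])

```text
clock: 3.75
tcp_pos: [599.4, -105.6, 124.5]
tool_rot: [0.708, 0.706, -0.0, -0.0]
wrist_force: [0.2, -0.2, -0.7]
finger_gap: -0.001
grasp_force: 0.0
```

Call:
jog_arm([
  {"claw": -1,"x": 0.8,"y": 0.2,"z": 0,"rx": 0,"ry": 0,"rz": 0},
  {"claw": -1,"x": 1.5,"y": 0.4,"z": 0,"rx": 0,"ry": 0,"rz": 0},
  {"claw": -1,"x": 1.5,"y": 0.4,"z": 0,"rx": 0,"ry": 0,"rz": 0},
])

```text
clock: 4.12
tcp_pos: [602.8, -91.8, 124.7]
tool_rot: [0.708, 0.706, -0.0, 0.0]
wrist_force: [0.3, -1.0, 0.1]
finger_gap: -0.0
grasp_force: 0.0
```

```bash
python3 - <<'E'
from h import *
np.set_printoptions(suppress=True,precision=2)
for n in("top","side"):
    im,d=optics.camera(n); cv2.imwrite(f"pics/{n}2.png",cv2.resize(im[170:300,220:400] if n=="top" else im[120:300,220:420],None,fx=4,fy=4)[:600,:800])
    P=cloud(n,d).reshape(-1,3)
    s=silhouettes("bar_hinge",n)
    if s:
        q=P[s[0]["pixels"].ravel()&(P[:,2]>125)&(P[:,2]<142)][:,:2]; l=cv2.fitLine(q.astype(np.float32),cv2.DIST_HUBER,0,.01,.01).ravel(); print("bar",s[0]["confidence"],len(q),l,q.min(0),q.max(0))
    for k,z in(("filter_mid",65),("filter_pinch",95)):
        for e in spot_point(k,n)[:2]: print(n,k,round(e["confidence"],2),at_z(n,e["position"],z)[:2])
    q=P[(P[:,0]>430)&(P[:,0]<525)&(P[:,1]>-185)&(P[:,1]<-80)&(P[:,2]>100)&(P[:,2]<122)]
    print("cart tops",len(q)); 
    for lo,hi in((430,468),(485,525)):
        e=q[(q[:,0]>lo)&(q[:,0]<hi)]; print(len(e), e.min(0) if len(e) else'', e.max(0) if len(e) else'')
    q=P[(P[:,0]>445)&(P[:,0]<510)&(P[:,1]>-185)&(P[:,1]<-80)&(P[:,2]>74.5)&(P[:,2]<84)]; print("pleats",len(q),q.min(0),q.max(0))
E
python3 m.py 479 -131 190
```

```text
bar 0.73 295 [   0.19   -0.98  507.14 -214.76] [ 484.36 -301.3 ] [ 528.06 -129.83]
top filter_mid 0.41 [ 476.38 -128.02]
top filter_pinch 0.69 [ 483.48 -129.99]
cart tops 14
13 [ 455.04 -142.94  109.05] [ 458.23 -124.48  121.97]
1 [ 500.34 -131.21  116.77] [ 500.34 -131.21  116.77]
pleats 90 [ 446.53 -182.94   74.57] [ 508.71 -126.33   83.89]
bar 0.7 453 [   0.19   -0.98  494.4  -162.79] [ 463.21 -305.45] [529.18 -48.22]
side filter_mid 0.69 [ 476.85 -134.42]
side filter_pinch 0.5 [ 481.4  -135.63]
cart tops 37
31 [ 451.73 -145.61  100.41] [ 456.83 -115.84  118.48]
6 [ 495.22 -118.83  101.05] [ 497.78 -113.33  116.66]
pleats 157 [ 445.51 -183.71   74.54] [509.56 -94.97  83.31]
t 4.525 tcp [602.8 -92.5 124.6] F [ 0.6 -0.3  0.4] gap 0.00040520294304065535
[[ 0.003  1.     0.   ]
 [ 1.    -0.003 -0.   ]
 [-0.     0.    -1.   ]]
[ 479. -131.  190.] [ -3.89 -12.37  -6.54]
```

View pics/top2.png

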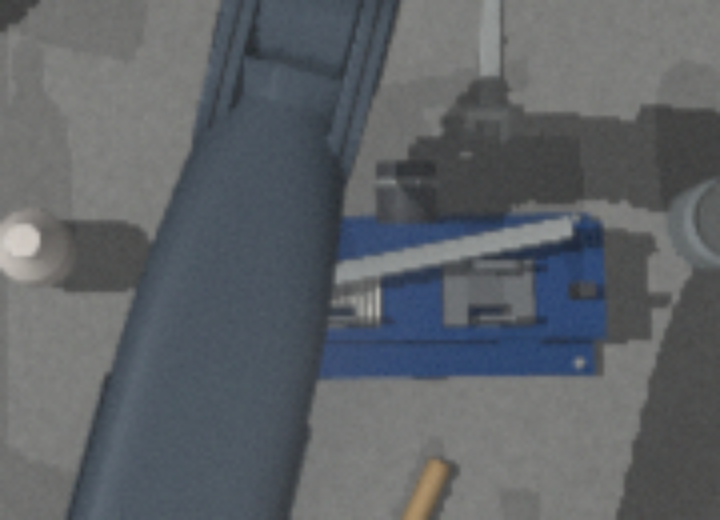

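View pics/side2.png

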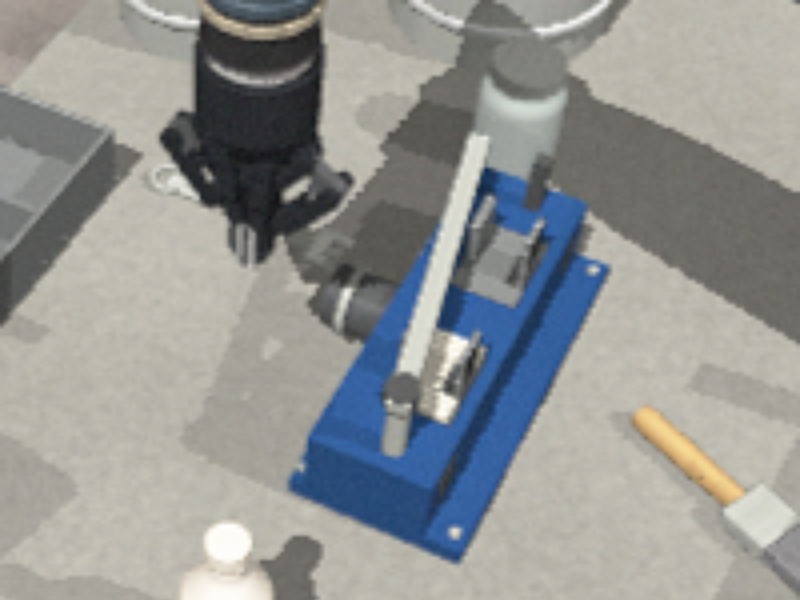

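The bar did not move. In the side crop it still runs from (400,385) to (480,140), and the fingers are past it at (248,262), so the tips must have gone over. I'll check the real tip height.

Run:
```python
from h import *
np.set_printoptions(suppress=True,precision=1)
im,d=optics.camera("side"); P=cloud("side",d); p=np.array(robot.observe()["tcp_pos"])
print(p, proj("side",p), proj("side",p+[0,0,10]))
m=(np.linalg.norm(P[...,:2]-p[:2],axis=2)<35)&(P[...,2]>90)&(P[...,2]<200)
q=P[m]; print(np.sort(q[:,2])[:15]); v,u=np.nonzero(m); print(u.min(),u.max(),v.max())
s=np.argsort(q[:,2])[:6]; print(q[s],u[s],v[s])
# bar z profile on its top
for n in("side",):
    b=P[(P[...,0]>480)&(P[...,0]<530)&(P[...,1]<-150)&(P[...,1]>-300)&(P[...,2]>120)&(P[...,2]<145)]; print(np.percentile(b[:,2],[5,25,50,75,95]))
```

```text
[602.8 -92.4 124.6] [281.7 193.4] [281.8 190.9]
[164.2 165.7 166.2 167.3 167.4 167.9 168.8 170.2 170.9 171.3 172.1 172.6
 173.  173.1 173.3]
277 288 186
[[594.  -86.5 164.2]
 [597.9 -82.8 165.7]
 [600.  -81.1 166.2]
 [594.3 -87.  167.3]
 [603.4 -82.  167.4]
 [605.5 -80.3 167.9]] [284 282 281 284 280 279] [186 186 186 185 185 185]
[129.9 132.1 133.1 134.3 136.1]
```

Call:
jog_arm([
  {"claw": -1,"x": 0,"y": 0,"z": -4,"rx": 0,"ry": 0,"rz": 0},
  {"claw": -1,"x": -3.5,"y": -5,"z": -4,"rx": 0,"ry": 0,"rz": 0},
  {"claw": -1,"x": -7,"y": -10,"z": -4,"rx": 0,"ry": 0,"rz": 0},
  {"claw": -1,"x": -9.9,"y": -14.8,"z": -3,"rx": 0,"ry": 0,"rz": 0},
  {"claw": -1,"x": -9.9,"y": -14.8,"z": 1,"rx": 0,"ry": 0,"rz": 0},
])

```text
clock: 5.2
tcp_pos: [454.4, -194.1, 117.6]
tool_rot: [0.71, 0.704, 0.0, 0.004]
wrist_force: [0.5, 0.4, -0.1]
finger_gap: -0.0
grasp_force: 0.0
```

Call:
jog_arm([
  {"claw": -1,"x": 0,"y": 0,"z": 1.5,"rx": 0,"ry": 0,"rz": 0},
  {"claw": -1,"x": 0,"y": 0,"z": 2.5,"rx": 0,"ry": 0,"rz": 0},
  {"claw": -1,"x": 0,"y": 0,"z": 2.5,"rx": 0,"ry": 0,"rz": 0},
])

```text
clock: 5.58
tcp_pos: [454.9, -190.3, 89.4]
tool_rot: [0.708, 0.707, -0.0, -0.0]
wrist_force: [0.4, -0.1, -0.2]
finger_gap: 0.0
grasp_force: 0.0
```

Run:
```python
from h import *
np.set_printoptions(suppress=True,precision=1)
im,d=optics.camera("side"); P=cloud("side",d); p=np.array(robot.observe()["tcp_pos"])
print(p, proj("side",p), proj("side",p+[0,0,30]))
u0,v0=proj("side",p).astype(int)
a=im.copy(); cv2.circle(a,(u0,v0),1,(0,0,255),-1)
cv2.imwrite("pics/s3.png",cv2.resize(a[v0-60:v0+40,u0-60:u0+60],None,fx=6,fy=6,interpolation=cv2.INTER_NEAREST)[:600,:720])
print(P[v0-16:v0+4,u0,:])
k=P[(P[...,0]>535)&(P[...,0]<600)&(P[...,1]>-230)&(P[...,1]<-150)]; print("knob",np.percentile(k[:,2],[50,90,99,100]))
```

```text
[ 455.3 -190.5   90.1] [344.4 197.5] [346.  190.3]
[[ 464.4 -183.7  158.8]
 [ 463.8 -183.6  155.3]
 [ 463.1 -182.7  152.6]
 [ 462.8 -183.8  147.9]
 [ 461.9 -182.5  145.6]
 [ 461.  -181.1  143.5]
 [ 460.8 -182.9  137.8]
 [ 460.2 -182.8  134.3]
 [ 459.  -179.9  133.7]
 [ 457.7 -176.9  133.3]
 [ 469.8 -231.5   69.5]
 [ 467.7 -225.    72.7]
 [ 466.7 -223.4   70.5]
 [ 465.9 -222.9   67. ]
 [ 463.9 -216.9   69.8]
 [ 462.1 -211.6   71.7]
 [ 460.8 -208.6   71.1]
 [ 459.4 -205.3   70.8]
 [ 457.7 -200.3   72.4]
 [ 456.3 -197.2   72. ]]
knob [41.9 65.1 68.7 69.9]
```

View pics/s3.png

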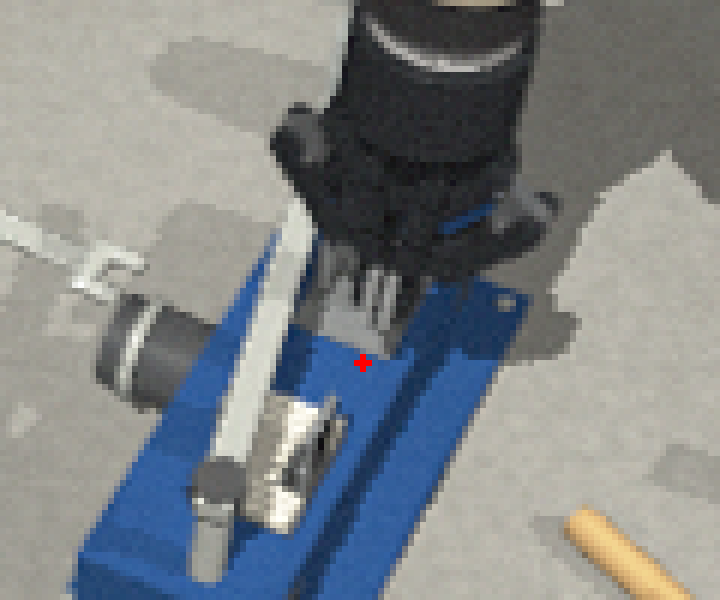

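The pad tips end at about (380,325), while the reported TCP projects to the red mark at (362,362). So the real tips are about 30 mm above the reported TCP. I'll lower a little, which is clear of everything on this path under either reading, and sweep again.

Call:
jog_arm([
  {"claw": -1,"x": 0,"y": 1.5,"z": 0.8,"rx": 0,"ry": 0,"rz": 0},
  {"claw": -1,"x": 0,"y": 3.2,"z": 0.8,"rx": 0,"ry": 0,"rz": 0},
  {"claw": -1,"x": 0,"y": 4.5,"z": 0.8,"rx": 0,"ry": 0,"rz": 0},
  {"claw": -1,"x": 0.4,"y": 5.8,"z": 0.8,"rx": 0,"ry": 0,"rz": 0},
  {"claw": -1,"x": 1,"y": 7.4,"z": 0.8,"rx": 0,"ry": 0,"rz": 0},
])

```text
clock: 6.25
tcp_pos: [529.4, -180.7, 82.0]
tool_rot: [0.708, 0.706, -0.0, 0.0]
wrist_force: [-1.0, 0.0, 1.1]
finger_gap: -0.0
grasp_force: 0.7
```

Call:
jog_arm([
  {"claw": -1,"x": 0.7,"y": 1.4,"z": 0,"rx": 0,"ry": 0,"rz": 0},
  {"claw": -1,"x": 1.6,"y": 2.7,"z": 0,"rx": 0,"ry": 0,"rz": 0},
  {"claw": -1,"x": 2.8,"y": 4.0,"z": 0,"rx": 0,"ry": 0,"rz": 0},
  {"claw": -1,"x": 4.3,"y": 5.2,"z": 0,"rx": 0,"ry": 0,"rz": 0},
  {"claw": -1,"x": 6.0,"y": 6.3,"z": 0,"rx": 0,"ry": 0,"rz": 0},
])

```text
clock: 6.88
tcp_pos: [592.5, -120.1, 81.5]
tool_rot: [0.708, 0.706, -0.0, 0.0]
wrist_force: [-0.7, -0.5, -0.2]
finger_gap: 0.0
grasp_force: 0.8
```

Call:
jog_arm([
  {"claw": -1,"x": 0.8,"y": 0.4,"z": 0,"rx": 0,"ry": 0,"rz": 0},
  {"claw": -1,"x": 1.6,"y": 0.7,"z": 0,"rx": 0,"ry": 0,"rz": 0},
  {"claw": -1,"x": 2.4,"y": 0.9,"z": 0,"rx": 0,"ry": 0,"rz": 0},
  {"claw": -1,"x": 3.1,"y": 1.1,"z": 0,"rx": 0,"ry": 0,"rz": 0},
  {"claw": -1,"x": 3.1,"y": 1.1,"z": 0,"rx": 0,"ry": 0,"rz": 0},
])

```text
clock: 7.5
tcp_pos: [603.3, -89.4, 81.8]
tool_rot: [0.708, 0.706, 0.001, 0.0]
wrist_force: [-0.5, 0.3, 0.2]
finger_gap: -0.003
grasp_force: 0.0
```

```bash
cat > bar.py <<'E'
from h import *
np.set_printoptions(suppress=True,precision=2)
for n in("top","side"):
    im,d=optics.camera(n); cv2.imwrite(f"pics/{n}_b.png",im); P=cloud(n,d).reshape(-1,3)
    s=silhouettes("bar_hinge",n)
    if s:
        q=P[s[0]["pixels"].ravel()&(P[:,2]>125)&(P[:,2]<142)][:,:2]
        if len(q)>5: l=cv2.fitLine(q.astype(np.float32),cv2.DIST_HUBER,0,.01,.01).ravel(); print("bar",s[0]["confidence"],len(q),l,q.min(0),q.max(0))
print(robot.observe())
E
python3 bar.py
```

```text
bar 0.88 604 [  1.    -0.06 583.04 -63.99] [463.19 -82.29] [721.5  -48.32]
{'clock': 7.7, 'joint_pos': array([-0.26,  0.27,  0.13,  1.42,  0.  ,  1.31]), 'qvel': array([-0.,  0., -0.,  0., -0.,  0.]), 'joint_efforts': array([  0.1 , -42.29,  31.99,  -0.01,   0.01,   0.  ]), 'tcp_pos': array([603.09, -90.2 ,  81.8 ]), 'tool_rot': array([0.71, 0.71, 0.  , 0.  ]), 'wrist_force': array([0.17, 0.43, 0.06]), 'torque': array([ 0.02,  0.01, -0.02]), 'grasp_force': 0.0, 'finger_gap': 0.001751577201873415}
```

The bar is now open at about 1.51 rad. Next I back off, rise, and go over the pleated cartridge with the fingers open.

Call:
jog_arm([
  {"claw": -1,"x": -1.5,"y": 0,"z": -1,"rx": 0,"ry": 0,"rz": 0},
  {"claw": -1,"x": -3,"y": -2,"z": -6,"rx": 0,"ry": 0,"rz": 0},
  {"claw": 0.5,"x": -3.5,"y": -6,"z": -8,"rx": 0,"ry": 0,"rz": 0},
  {"claw": 1,"x": -4.1,"y": -12.2,"z": -8,"rx": 0,"ry": 0,"rz": 0},
  {"claw": 1,"x": -4.1,"y": -12.2,"z": -7,"rx": 0,"ry": 0,"rz": 0},
])

```text
clock: 8.32
tcp_pos: [477.5, -131.8, 153.0]
tool_rot: [0.709, 0.705, -0.0, 0.001]
wrist_force: [0.7, 0.4, -0.6]
finger_gap: 0.643
grasp_force: 0.0
```

Call:
jog_arm([
  {"claw": 0.5,"x": 0,"y": 0,"z": 0,"rx": 0,"ry": 0,"rz": 0},
  {"claw": 0.5,"x": 0,"y": 0,"z": 0,"rx": 0,"ry": 0,"rz": 0},
  {"claw": 0.5,"x": 0,"y": 0,"z": 0,"rx": 0,"ry": 0,"rz": 0},
])

```text
clock: 8.7
tcp_pos: [482.0, -131.1, 151.9]
tool_rot: [0.708, 0.706, 0.0, 0.0]
wrist_force: [-0.1, 0.2, -0.4]
finger_gap: 0.75
grasp_force: 0.0
```

```bash
cat > tip.py <<'E'
from h import *; import sys
np.set_printoptions(suppress=True,precision=1)
s=robot.observe(); p=np.array(s["tcp_pos"]); print(p,s["finger_gap"],s["wrist_force"])
im,d=optics.camera("side"); P=cloud("side",d)
u0,v0=proj("side",p+[0,0,30]).astype(int); print(u0,v0)
a=im[v0-50:v0+50,u0-60:u0+60]; cv2.imwrite(f"pics/{sys.argv[1]}.png",cv2.resize(a,None,fx=6,fy=6,interpolation=cv2.INTER_NEAREST))
for lo,hi in((-60,0),(0,60)):
    m=(P[...,0]-p[0]>lo)&(P[...,0]-p[0]<hi)&(abs(P[...,1]-p[1])<25)&(P[...,2]>122); q=P[m]; v,u=np.nonzero(m)
    i=np.argsort(-v)[:5]; print(np.c_[q[i],u[i],v[i]])
for k,z in(("filter_mid",65),("filter_pinch",95)):
    for e in spot_point(k,"side")[:1]: print(k,round(e["confidence"],2),e["position"],at_z("side",e["position"],z)[:2])
q=P[(abs(P[...,0]-455)<10)&(abs(P[...,1]+131)<30)&(P[...,2]>100)&(P[...,2]<119)]; print("tab",q.min(0),q.max(0))
q=P[(abs(P[...,0]-497)<10)&(abs(P[...,1]+131)<30)&(P[...,2]>100)&(P[...,2]<119)]; print("plate",q.min(0),q.max(0))
E
python3 tip.py s4
```

```text
[ 482.  -131.1  151.9] 0.7495689920144866 [-0.1  0.2 -0.4]
331 185
[[ 441.2 -124.7  196.5  346.   189. ]
 [ 442.2 -118.4  202.   345.   189. ]
 [ 444.5 -117.8  201.4  344.   189. ]
 [ 442.9 -119.4  204.3  345.   188. ]
 [ 445.  -117.6  205.   344.   188. ]]
[[ 510.6 -120.6  201.1  320.   179. ]
 [ 511.8 -116.5  204.3  319.   179. ]
 [ 515.6 -119.9  199.3  318.   179. ]
 [ 511.9 -123.3  201.6  320.   178. ]
 [ 516.3 -121.   201.5  318.   178. ]]
filter_mid 0.86 [326.8, 212.5] [ 482.7 -137.4]
filter_pinch 0.83 [329.1, 208.2] [ 476.4 -130.3]
tab [ 451.3 -145.   100.2] [ 457.4 -115.6  117.5]
plate [ 490.2 -148.2  100.3] [ 497.8 -112.5  119. ]
```

View pics/s4.png

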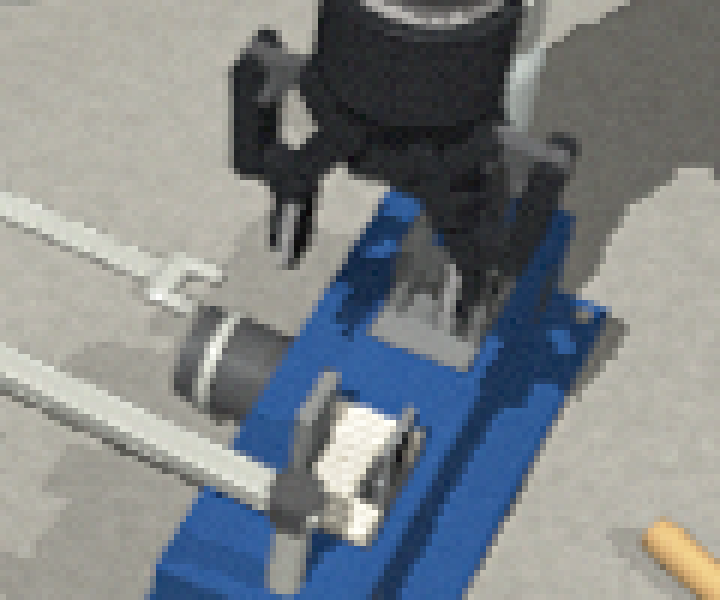

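The tips show at about (290,262) for the far finger and (465,325) for the near one, in the right spot over the cartridge. With the gripper partly open they are about 44 mm above the reported TCP, so about 33 mm when shut. I'll descend in stages.

Call:
jog_arm([
  {"claw": 0.8,"x": 0,"y": -0.1,"z": 2,"rx": 0,"ry": 0,"rz": 0},
  {"claw": 0.8,"x": 0,"y": -0.1,"z": 4.5,"rx": 0,"ry": 0,"rz": 0},
  {"claw": 0.8,"x": 0,"y": -0.1,"z": 7,"rx": 0,"ry": 0,"rz": 0},
  {"claw": 0.8,"x": 0,"y": -0.1,"z": 8,"rx": 0,"ry": 0,"rz": 0},
  {"claw": 0.8,"x": 0,"y": -0.1,"z": 8,"rx": 0,"ry": 0,"rz": 0},
])

```text
clock: 9.48
tcp_pos: [479.4, -130.5, 71.1]
tool_rot: [0.708, 0.706, -0.0, -0.001]
wrist_force: [-0.2, -0.4, 0.0]
finger_gap: 0.9
grasp_force: 0.0
```

```bash
sed -i 's/>122)/>82)/; s/<25)/<14)/' tip.py; python3 tip.py s5
```

```text
[ 479.4 -130.5   71.1] 0.9000144444314411 [-0.2 -0.4  0. ]
328 206
[[ 452.7 -118.7   83.7  335.   217. ]
 [ 455.3 -118.3   82.5  334.   217. ]
 [ 455.8 -118.1   86.9  334.   216. ]
 [ 453.  -117.8   88.8  335.   216. ]
 [ 453.5 -117.5   93.2  335.   215. ]]
[[ 490.5 -116.9   84.8  322.   212. ]
 [ 491.1 -125.4   83.9  323.   210. ]
 [ 490.4 -130.9   82.7  324.   209. ]
 [ 490.  -120.    94.7  323.   209. ]
 [ 491.1 -122.2   95.9  323.   208. ]]
filter_mid 0.95 [325.4, 213.1] [ 485.2 -133.5]
filter_pinch 0.62 [328.2, 208.5] [ 478.2 -128.1]
tab [ 451.6 -144.4  100.7] [ 457.  -116.2  118.8]
plate [ 489.9 -147.8  100.3] [ 498.  -113.2  118.3]
```

View pics/s5.png

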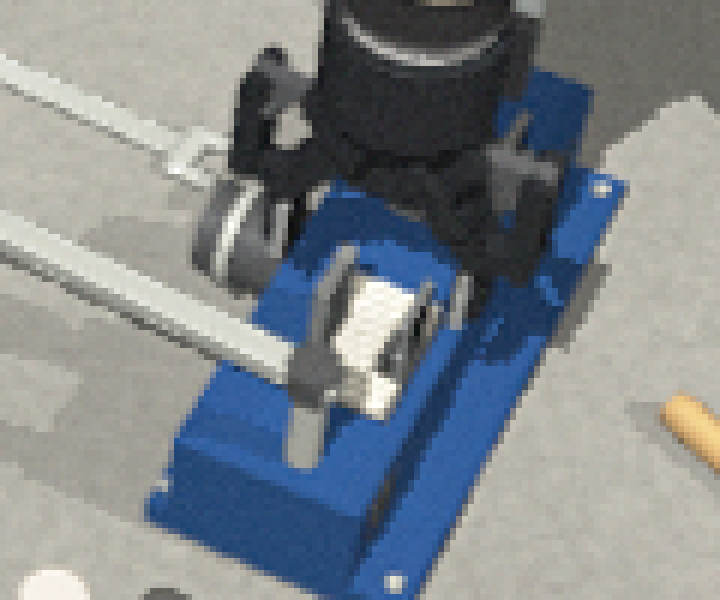

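The near finger's tip is at about (460,328), just on the robot side of the tab (430,300). The far finger is behind the plate near (300,245).

Run:
```python
from h import *
for z in(75,85,95,105,115,125): print(z,proj("side",[441,-119,z]).round(1),proj("side",[437,-119,z]).round(1))
```

```text
75 [338.6 220.5] [340.  221.1]
85 [339.1 218.3] [340.5 218.8]
95 [339.6 215.9] [341.  216.5]
105 [340.1 213.6] [341.5 214.2]
115 [340.6 211.2] [342.1 211.8]
125 [341.2 208.8] [342.6 209.4]
```

Call:
jog_arm([
  {"claw": 0.8,"x": 0,"y": 0.1,"z": 1.2,"rx": 0,"ry": 0,"rz": 0},
  {"claw": 0.8,"x": 0,"y": 0.1,"z": 2,"rx": 0,"ry": 0,"rz": 0},
  {"claw": 0.8,"x": 0,"y": 0.1,"z": 2.6,"rx": 0,"ry": 0,"rz": 0},
  {"claw": 0.8,"x": 0,"y": 0.1,"z": 3,"rx": 0,"ry": 0,"rz": 0},
  {"claw": 0.8,"x": 0,"y": 0.1,"z": 3,"rx": 0,"ry": 0,"rz": 0},
])

```text
clock: 10.25
tcp_pos: [480.4, -130.7, 41.1]
tool_rot: [0.708, 0.706, -0.0, -0.0]
wrist_force: [0.3, 0.1, -0.4]
finger_gap: 0.902
grasp_force: 0.0
```

Call:
jog_arm([
  {"claw": 0.1,"x": 0,"y": 0,"z": 0,"rx": 0,"ry": 0,"rz": 0},
  {"claw": 0.1,"x": 0,"y": 0,"z": 0,"rx": 0,"ry": 0,"rz": 0},
  {"claw": -0.3,"x": 0,"y": 0,"z": 0,"rx": 0,"ry": 0,"rz": 0},
  {"claw": -0.5,"x": 0,"y": 0,"z": 0,"rx": 0,"ry": 0,"rz": 0},
  {"claw": -0.5,"x": 0,"y": 0,"z": 0,"rx": 0,"ry": 0,"rz": 0},
])

```text
clock: 10.88
tcp_pos: [482.9, -131.1, 43.3]
tool_rot: [0.708, 0.706, 0.001, 0.002]
wrist_force: [0.7, 1.1, 4.9]
finger_gap: 0.383
grasp_force: 62.4
```

Call:
jog_arm([
  {"claw": -0.5,"x": 0,"y": 0.1,"z": -0.2,"rx": 0,"ry": 0,"rz": 0},
  {"claw": -0.5,"x": 0,"y": 0.1,"z": -0.4,"rx": 0,"ry": 0,"rz": 0},
  {"claw": -0.5,"x": 0,"y": 0.1,"z": -0.8,"rx": 0,"ry": 0,"rz": 0},
])

```text
clock: 11.25
tcp_pos: [482.1, -130.3, 48.4]
tool_rot: [0.708, 0.706, 0.001, -0.0]
wrist_force: [5.4, -0.8, -5.2]
finger_gap: 0.385
grasp_force: 62.2
```

```bash
python3 tip.py s6
```

```text
[ 482.1 -130.3   48.4] 0.38549272879444163 [ 5.4 -0.8 -5.2]
326 211
[[ 461.1 -117.6   84.1  332.   216. ]
 [ 466.2 -116.3   82.6  330.   216. ]
 [ 463.8 -117.6   82.5  331.   216. ]
 [ 467.1 -117.9   84.6  330.   215. ]
 [ 469.6 -116.8   84.3  329.   215. ]]
[[ 483.6 -122.1   83.2  325.   212. ]
 [ 484.8 -124.5   84.3  325.   211. ]
 [ 488.7 -118.8   88.1  323.   211. ]
 [ 484.  -129.7   83.5  326.   210. ]
 [ 489.  -118.4   92.6  323.   210. ]]
filter_mid 0.64 [327.3, 214.4] [ 478.7 -131.8]
filter_pinch 0.83 [329.2, 204.4] [ 481.5 -142.9]
tab [ 449.6 -133.9  101.4] [ 464.  -115.1  119. ]
plate [ 487.4 -145.6  100.6] [ 506.7 -112.4  118.9]
```

View pics/s6.png

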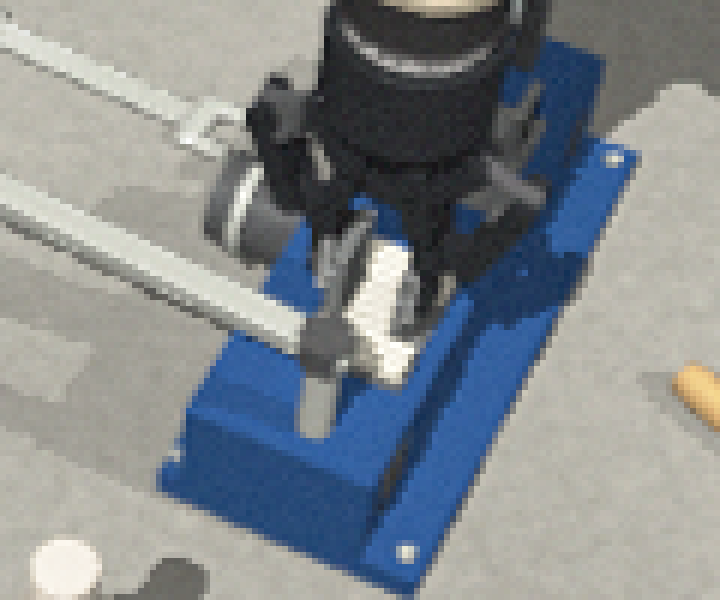

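Tab and plate sit between the fingers, with the near pad at (440,290) and the far pad at (330,260). The cartridge is already rising, and the force is about its weight. I'll lift straight up.

Call:
jog_arm([
  {"claw": -0.5,"x": 0,"y": 0.1,"z": -0.5,"rx": 0,"ry": 0,"rz": 0},
  {"claw": -0.5,"x": 0,"y": 0.1,"z": -1.2,"rx": 0,"ry": 0,"rz": 0},
  {"claw": -0.5,"x": 0,"y": 0.1,"z": -2.0,"rx": 0,"ry": 0,"rz": 0},
  {"claw": -0.5,"x": 0,"y": 0.1,"z": -2.8,"rx": 0,"ry": 0,"rz": 0},
])

```text
clock: 11.9
tcp_pos: [481.9, -130.9, 78.2]
tool_rot: [0.708, 0.706, -0.001, -0.001]
wrist_force: [1.5, 0.1, -3.6]
finger_gap: 0.388
grasp_force: 61.1
```

Call:
jog_arm([
  {"claw": -0.5,"x": 0,"y": 0,"z": -1,"rx": 0,"ry": 0,"rz": 0},
  {"claw": -0.5,"x": 0,"y": 0,"z": -2,"rx": 0,"ry": 0,"rz": 0},
  {"claw": -0.5,"x": 0,"y": 0,"z": -3,"rx": 0,"ry": 0,"rz": 0},
  {"claw": -0.5,"x": 0,"y": 0,"z": -4,"rx": 0,"ry": 0,"rz": 0},
  {"claw": -0.5,"x": 0,"y": 0,"z": -5,"rx": 0,"ry": 0,"rz": 0},
])

```text
clock: 12.52
tcp_pos: [482.7, -130.8, 128.3]
tool_rot: [0.708, 0.706, -0.0, -0.0]
wrist_force: [-0.6, -0.4, -2.8]
finger_gap: 0.38
grasp_force: 60.9
```

Call:
jog_arm([
  {"claw": -0.5,"x": 0,"y": 0,"z": -3,"rx": 0,"ry": 0,"rz": 0},
  {"claw": -0.5,"x": 0,"y": 0,"z": -6.5,"rx": 0,"ry": 0,"rz": 0},
  {"claw": -0.5,"x": 1,"y": 0,"z": -9.5,"rx": 0,"ry": 0,"rz": 0},
  {"claw": -0.5,"x": 4,"y": 0,"z": -11,"rx": 0,"ry": 0,"rz": 0},
  {"claw": -0.5,"x": 8,"y": 0,"z": -11,"rx": 0,"ry": 0,"rz": 0},
])

```text
clock: 13.15
tcp_pos: [484.1, -50.9, 240.1]
tool_rot: [0.709, 0.706, 0.001, 0.002]
wrist_force: [1.4, -0.2, -3.0]
finger_gap: 0.383
grasp_force: 60.8
```

Call:
jog_arm([
  {"claw": -0.5,"x": 4.5,"y": 0,"z": 0,"rx": 0,"ry": 0,"rz": 0},
  {"claw": -0.5,"x": 9,"y": 0,"z": 0,"rx": 0,"ry": 0,"rz": 0},
  {"claw": -0.5,"x": 13.5,"y": 0.3,"z": 0,"rx": 0,"ry": 0,"rz": 0},
  {"claw": -0.5,"x": 18,"y": 0.6,"z": 0,"rx": 0,"ry": 0,"rz": 0},
  {"claw": -0.5,"x": 22.5,"y": 1,"z": 0,"rx": 0,"ry": 0,"rz": 0},
])

```text
clock: 13.78
tcp_pos: [493.5, 175.6, 238.1]
tool_rot: [0.708, 0.706, 0.0, 0.0]
wrist_force: [0.2, 0.2, -3.0]
finger_gap: 0.383
grasp_force: 60.9
```

Call:
jog_arm([
  {"claw": -0.5,"x": 4.5,"y": 0.4,"z": 0,"rx": 0,"ry": 0,"rz": 0},
  {"claw": -0.5,"x": 8.5,"y": 0.9,"z": 0,"rx": 0,"ry": 0,"rz": 0},
  {"claw": -0.5,"x": 10.9,"y": 0.9,"z": 0,"rx": 0,"ry": 0,"rz": 0},
  {"claw": -0.5,"x": 10.9,"y": 0.9,"z": 0,"rx": 0,"ry": 0,"rz": 0},
])

```text
clock: 14.28
tcp_pos: [502.4, 284.8, 237.3]
tool_rot: [0.707, 0.707, -0.0, -0.0]
wrist_force: [0.4, -0.6, -3.6]
finger_gap: 0.385
grasp_force: 60.8
```

```bash
cat > pan.py <<'E'
from h import *; import sys
np.set_printoptions(suppress=True,precision=1)
s=robot.observe(); p=np.array(s["tcp_pos"]); print(p,s["finger_gap"],s["wrist_force"],s["joint_pos"])
im,d=optics.camera("side"); P=cloud("side",d)
cv2.imwrite(f"pics/{sys.argv[1]}.png",cv2.resize(im[200:420,130:400],None,fx=2.7,fy=2.7))
for k,z in(("filter_mid",55 if len(sys.argv)>2 else p[2]+22),("pan_in",5),("stone0_mid",20),("stone1_mid",22),("bottle_mid",75)):
    for e in spot_point(k,"side")[:1]: print(k,round(e["confidence"],2),np.round(e["position"],1),at_z("side",e["position"],z)[:2])
q=P[(abs(P[...,0]-p[0])<60)&(abs(P[...,1]-p[1])<60)&(P[...,2]>50)]; print("lowest",np.sort(q[:,2])[:8])
f=silhouettes("filter_mid","side")
if f: q=P[f[0]["pixels"]]; print("filt",f[0]["confidence"],np.nanpercentile(q,[2,50,98],axis=0))
E
python3 pan.py p1
```

```text
[502.4 284.8 237.3] 0.38506794389075605 [ 0.4 -0.6 -3.6] [0.4 0.2 0.4 1.7 0.  2. ]
filter_mid 0.86 [240.3 299. ] [497.2 282. ]
pan_in 0.69 [235.3 353.6] [514.6 303.6]
stone0_mid 0.59 [207.8 357.9] [560.6 345.4]
stone1_mid 0.5 [216.1 376.3] [521.3 370.8]
bottle_mid 0.56 [275.5 271.5] [516.9 103. ]
lowest [ 50.6 209.4 209.4 209.7 210.  210.2 210.6 211. ]
filt 0.57 [[469.7 257.6 213.7]
 [493.4 305.1 266.6]
 [517.1 319.8 310.6]]
```

View pics/p1.png

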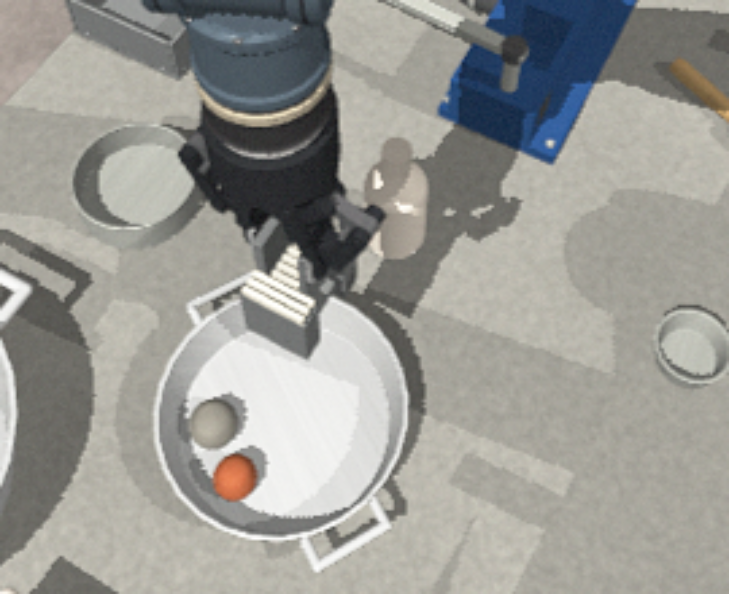

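The cartridge hangs level at (280,310) over the free right-hand part of the pan. The stones are at (213,422) and (235,478), the bottle stands untouched at (397,200) and the bar is open. I'll lower it.

Call:
jog_arm([
  {"claw": -0.5,"x": -0.1,"y": 0,"z": 4,"rx": 0,"ry": 0,"rz": 0},
  {"claw": -0.5,"x": -0.1,"y": 0,"z": 8,"rx": 0,"ry": 0,"rz": 0},
  {"claw": -0.5,"x": -0.1,"y": 0,"z": 12,"rx": 0,"ry": 0,"rz": 0},
  {"claw": -0.5,"x": -0.1,"y": 0,"z": 16,"rx": 0,"ry": 0,"rz": 0},
  {"claw": -0.5,"x": -0.1,"y": 0,"z": 18,"rx": 0,"ry": 0,"rz": 0},
])

```text
clock: 15.25
tcp_pos: [500.9, 280.6, 54.5]
tool_rot: [0.708, 0.706, -0.002, -0.001]
wrist_force: [-0.5, 0.0, -2.2]
finger_gap: 0.382
grasp_force: 60.9
```

Call:
jog_arm([
  {"claw": -0.5,"x": 0,"y": 0,"z": 0.6,"rx": 0,"ry": 0,"rz": 0},
  {"claw": -0.5,"x": 0,"y": 0,"z": 1.2,"rx": 0,"ry": 0,"rz": 0},
  {"claw": -0.5,"x": 0,"y": 0,"z": 1.6,"rx": 0,"ry": 0,"rz": 0},
  {"claw": -0.5,"x": 0,"y": 0,"z": 1.8,"rx": 0,"ry": 0,"rz": 0},
  {"claw": -0.5,"x": 0,"y": 0,"z": 1.8,"rx": 0,"ry": 0,"rz": 0},
])

```text
clock: 15.88
tcp_pos: [503.1, 282.3, 40.0]
tool_rot: [0.708, 0.706, 0.0, 0.0]
wrist_force: [0.3, -0.7, -2.8]
finger_gap: 0.385
grasp_force: 60.9
```

```bash
python3 pan.py p2
```

```text
[503.1 282.3  40. ] 0.38502661084551165 [ 0.3 -0.7 -2.8] [ 0.4  0.2 -0.   1.3 -0.   2. ]
filter_mid 0.73 [245.9 340.1] [495.7 282.2]
pan_in 0.78 [233.9 352.9] [518.3 303.8]
stone0_mid 0.61 [208.4 356.3] [561.4 341.7]
stone1_mid 0.7 [218.4 375.8] [517.4 367.5]
bottle_mid 0.75 [277.5 268.6] [516.4  93.3]
lowest [50.1 50.2 50.4 50.5 50.5 50.5 50.8 50.9]
filt 0.8 [[470.4 264.6   7.9]
 [493.9 303.3  69.3]
 [517.6 317.3 114. ]]
```

Still free by a few mm, so I go down in 1–2 mm steps while watching the force.

Call:
jog_arm([
  {"claw": -0.5,"x": 0,"y": 0,"z": 0.2,"rx": 0,"ry": 0,"rz": 0},
  {"claw": -0.5,"x": 0,"y": 0,"z": 0.4,"rx": 0,"ry": 0,"rz": 0},
  {"claw": -0.5,"x": 0,"y": 0,"z": 0.4,"rx": 0,"ry": 0,"rz": 0},
])

```text
clock: 16.6
tcp_pos: [502.5, 282.0, 35.2]
tool_rot: [0.708, 0.706, -0.0, -0.0]
wrist_force: [-0.5, -0.3, -2.8]
finger_gap: 0.388
grasp_force: 60.9
```

Call:
jog_arm([
  {"claw": -0.5,"x": 0,"y": 0,"z": 0.1,"rx": 0,"ry": 0,"rz": 0},
  {"claw": -0.5,"x": 0,"y": 0,"z": 0.2,"rx": 0,"ry": 0,"rz": 0},
  {"claw": -0.5,"x": 0,"y": 0,"z": 0.2,"rx": 0,"ry": 0,"rz": 0},
])

```text
clock: 16.98
tcp_pos: [502.8, 282.1, 33.5]
tool_rot: [0.708, 0.706, -0.0, -0.0]
wrist_force: [0.7, -0.4, -2.4]
finger_gap: 0.379
grasp_force: 60.9
```

Call:
jog_arm([
  {"claw": -0.5,"x": 0,"y": 0,"z": 0.1,"rx": 0,"ry": 0,"rz": 0},
  {"claw": -0.5,"x": 0,"y": 0,"z": 0.1,"rx": 0,"ry": 0,"rz": 0},
])

```text
clock: 17.23
tcp_pos: [503.0, 282.2, 33.2]
tool_rot: [0.708, 0.706, 0.0, 0.0]
wrist_force: [-1.3, 0.1, 0.2]
finger_gap: 0.384
grasp_force: 61.1
```

Call:
jog_arm([
  {"claw": -0.5,"x": 0,"y": 0,"z": 0.1,"rx": 0,"ry": 0,"rz": 0},
  {"claw": -0.5,"x": 0,"y": 0,"z": 0.1,"rx": 0,"ry": 0,"rz": 0},
])

```text
clock: 17.48
tcp_pos: [503.1, 282.2, 33.1]
tool_rot: [0.708, 0.706, 0.0, 0.0]
wrist_force: [-1.9, -1.0, 4.7]
finger_gap: 0.382
grasp_force: 61.4
```

Call:
jog_arm([
  {"claw": -0.5,"x": 0,"y": 0,"z": 0.1,"rx": 0,"ry": 0,"rz": 0},
  {"claw": -0.5,"x": 0,"y": 0,"z": 0.1,"rx": 0,"ry": 0,"rz": 0},
])

```text
clock: 17.73
tcp_pos: [503.3, 282.3, 33.1]
tool_rot: [0.708, 0.706, 0.001, 0.0]
wrist_force: [-3.1, -1.6, 8.1]
finger_gap: 0.383
grasp_force: 61.6
```

Contact with the pan floor is confirmed: the force turned upward and z stopped at 33.1. I'll unload, release and retreat straight up.

Call:
jog_arm([
  {"claw": -0.5,"x": 0,"y": 0,"z": -0.15,"rx": 0,"ry": 0,"rz": 0},
  {"claw": 0,"x": 0,"y": 0,"z": -0.2,"rx": 0,"ry": 0,"rz": 0},
  {"claw": 0.3,"x": 0,"y": 0,"z": -0.2,"rx": 0,"ry": 0,"rz": 0},
  {"claw": 0.7,"x": 0,"y": 0,"z": -0.2,"rx": 0,"ry": 0,"rz": 0},
  {"claw": 0.9,"x": 0,"y": 0,"z": -0.2,"rx": 0,"ry": 0,"rz": 0},
])

```text
clock: 18.35
tcp_pos: [503.1, 282.2, 32.7]
tool_rot: [0.708, 0.706, 0.0, 0.0]
wrist_force: [-0.3, 0.3, -0.0]
finger_gap: 0.948
grasp_force: 0.0
```

Call:
jog_arm([
  {"claw": 0.9,"x": 0,"y": 0,"z": 0,"rx": 0,"ry": 0,"rz": 0},
  {"claw": 0.9,"x": 0,"y": 0,"z": -1.5,"rx": 0,"ry": 0,"rz": 0},
  {"claw": 0.9,"x": 0,"y": 0,"z": -4.5,"rx": 0,"ry": 0,"rz": 0},
  {"claw": 0.9,"x": 0,"y": 0,"z": -8,"rx": 0,"ry": 0,"rz": 0},
  {"claw": 0.9,"x": 0,"y": 0,"z": -12,"rx": 0,"ry": 0,"rz": 0},
])

```text
clock: 18.98
tcp_pos: [502.7, 282.1, 154.5]
tool_rot: [0.708, 0.706, 0.0, 0.0]
wrist_force: [0.3, -0.4, 1.1]
finger_gap: 0.954
grasp_force: 0.0
```

Call:
jog_arm([
  {"claw": 0.9,"x": 0,"y": -4,"z": -3,"rx": 0,"ry": 0,"rz": 0},
  {"claw": 0.9,"x": 0,"y": -8,"z": -5,"rx": 0,"ry": 0,"rz": 0},
  {"claw": 0.9,"x": 0,"y": -12,"z": -5,"rx": 0,"ry": 0,"rz": 0},
  {"claw": 0.9,"x": 0,"y": -12,"z": -5,"rx": 0,"ry": 0,"rz": 0},
])

```text
clock: 19.48
tcp_pos: [381.1, 282.8, 204.8]
tool_rot: [0.707, 0.707, 0.001, 0.0]
wrist_force: [0.2, -0.6, 0.3]
finger_gap: 0.949
grasp_force: 0.0
```

```bash
python3 pan.py p3 1; python3 bar.py
python3 - <<'E'
from h import *
np.set_printoptions(suppress=True,precision=1)
im,d=optics.camera("side"); P=cloud("side",d); q=P[(abs(P[...,0]-496)<35)&(abs(P[...,1]-283)<45)&(P[...,2]>30)&(P[...,2]<130)]
for lo,hi in((57,66),(66,76),(97,115)):
    e=q[(q[:,2]>lo)&(q[:,2]<hi)]; print(lo,len(e),np.percentile(e,[2,50,98],axis=0))
for k,z in(("blank_mid",65),("jar_mid",50),("sieve_mid",20)):
    for e in spot_point(k,"side")[:1]: print(k,at_z("side",e["position"],z)[:2])
E
```

```text
[381.1 282.8 204.8] 0.9489270534442175 [ 0.2 -0.6  0.3] [ 0.5 -0.1 -0.   1.6  0.   2.1]
filter_mid 0.77 [243.1 339.1] [504.1 281. ]
pan_in 0.73 [233.5 356.5] [514.7 311.3]
stone0_mid 0.53 [207.7 355.4] [564.  340.8]
stone1_mid 0.59 [215.  372.6] [527.8 365.3]
bottle_mid 0.9 [276.9 269.5] [516.5  96.3]
lowest [ 50.4 255.4 256.3 256.7 257.5 257.8 258.6 259.6]
filt 0.93 [[474.7 249.5   8.6]
 [498.3 290.3  65.7]
 [524.3 317.  107. ]]
bar 0.77 458 [  1.    -0.06 593.32 -68.09] [467.   -81.94] [724.49 -49.41]
bar 0.69 224 [  1.    -0.07 666.26 -69.11] [610.18 -83.07] [722.13 -61.36]
{'clock': 20.025, 'joint_pos': array([ 0.49, -0.08, -0.01,  1.64, -0.  ,  2.07]), 'qvel': array([ 0., -0., -0.,  0., -0., -0.]), 'joint_efforts': array([ -0.02, -29.  ,  31.98,   0.  ,  -0.  ,  -0.  ]), 'tcp_pos': array([383.09, 282.3 , 202.34]), 'tool_rot': array([ 0.71,  0.71, -0.  , -0.  ]), 'wrist_force': array([0.05, 0.08, 0.82]), 'torque': array([ 0.  , -0.05, -0.05]), 'grasp_force': 0.0, 'finger_gap': 0.9525890068888613}
57 251 [[476.7 250.1  58.1]
 [499.8 289.4  62.6]
 [524.3 317.2  65.9]]
66 325 [[478.7 248.2  66.1]
 [503.  288.5  68.5]
 [522.1 315.6  74. ]]
97 117 [[478.1 266.9  98. ]
 [516.7 283.  105.4]
 [524.1 298.5 108.9]]
sieve_mid [768.4 168.2]
```

```bash
python3 -c "
from h import *
print(close_job())"
```

```text
the job is handed in; nothing more can be done
None
```

I handed the job in at about 20 s: the bar is open at about 1.5 rad, and the pleated cartridge was pressed, lifted out and lowered until it stood upright on the pan floor beside the stones. The bottle, sieve and pan measured where they were, but the last side picture did not show the blank or the jar; I moved neither.

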